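# Seat the weighed measure in the nest of the jolting table

## Robot

A 6-joint arm with a two-finger parallel gripper is mounted at the origin on a cart in front of the work surface, level with it; the furniture and walls round the work are solid. World frame = base frame: x ahead of the robot, y to its left, z up, the work surface at z = 0. Lengths are in mm, angles in rad, forces in N, time in s.
With the tool pointing down it reaches from about 375 to 900 mm from the base axis. Payload 3.1 kg.
Tool frame: the origin (TCP) lies at the very end of the fingers, on their centre line; the grasp point (between the pads) lies 19 mm behind it; z points along the fingers, y is the line along which they close (so a half turn about z gives the same grasp; the last joint's range is limited). The gripper opens to 85 mm and grips with 20 to 120 N. Pads are 22 mm wide; open, the fingers measure 114 mm over their backs; the gripper's body (76 mm by 85 mm) begins 54 mm behind the grasp point. The pads swing forward as they close: fully open they stand 13 mm farther back than shut.
Start: joints at [-0.178, 0.527, 1.433, -0, 1.181, -0.178], TCP at [624.977, 0.034, 231.31] pointing down, gripper open.
Joint ranges: [-3.08, 3.08], [-0.75, 2.2], [0.22, 2.44], [-1.43, 4.57], [0, 2.65], [-2.85, 2.85]. Speed limits (rad/s): [2.79, 2.79, 3.14, 3.14, 3.14, 3.14].

## Interface

Orientations are given as a unit quaternion [w, x, y, z].
In Python, from plant import bot, snapshot gives the robot as it stands.
- The arm moves only by the tool move_arm, never from a script. Its argument "deltas" is text: rows parted by semicolons, each of 7 numbers parted by spaces: the shift along the tool's x, y, z scaled (see below), then the turn, a rotation vector about the tool's x, y, z scaled (see below), then the closure in counts, from 0 (fully open) to 255 (shut). A call has 1 to 20 rows; each row is the pose to reach, as a shift and turn from the pose commanded when the call began, along the tool's axes at that moment, turning the shorter way round; what a row does not reach only later rows make up. The controller multiplies each number of a shift by 20 cm and each number of a turn by pi rad. A row lasts 1/8 s, in which the tool goes at most 62.5 mm and 10.7 degrees, less where a joint would pass 70% of its speed; a pose out of reach is approached as far as the arm can. A call with a number of a shift or a turn outside -1 to 1 is refused whole. A call with a gripper value outside its range is refused whole. The fingers move at their own pace and stop on an object; the grip force is fixed at half the most. Time passes only in rows, so rows that repeat a pose let the fingers close. It gives the time, the measured TCP pose, the force, the opening and the grip force at its end, in the units of the state.
- bot.observe(): the state, without advancing time (a new reading comes with each control period).
- snapshot(name): name is "scene" or "side" or "wrist"; returns a dict with "pixels" (400x640x3 uint8, red, green, blue), "range_z" (400x640 float32, mm along the optical axis (not along the pixel's ray), 0 where there is no reading), "mtx" (3x3 intrinsics, pixels), "rvec" (rotation vector, rad) and "tvec" (3), from world to camera coordinates, as OpenCV has them; the wrist camera has in their place "hand_eye" (4x4, takes a point from camera to tool coordinates, whose origin is the TCP and whose axes are the flange's). Camera axes: x right, y down, z forward; pixel columns grow to the right and rows downward; lengths in mm; the calibration is good to about 2 mm. The wrist camera is an equidistant fisheye: a pixel r from the principal point sees the ray r / f radians off the axis. A picture is of the moment at which its call begins: read the wrist's pose just before it.
- bot.hand_in(): hands the job in; it is judged then, once.
The state is a dict: "time": time; "qpos": joint angles; "joint_vel": joint speeds; "effort": joint torques, N m; "position": TCP position; "tool_rot": TCP orientation; "wrist_force": force on the tool from outside, world axes, zero at the start; "wrist_torque": the same for the moment, N m; "gripper_width": opening from 0.0 (shut) to 1.0 (fully open); "gripper_force": force on a finger pad.
Only numpy, scipy, OpenCV 4.12 (cv2) and the standard library are available. Lean on these libraries where they do the work, as an engineer would, in place of code of your own. Each camera call takes 0.05 s, during which the arm holds its last target. There are 200 camera calls.

## Task

The steel measure on the balance has been weighed and now goes on the jolting table for compaction. Lift it off the balance by its bail, set it down upright (do not drop it) on the open front part of the table's platform, short of the nest, and let go of it. Then, with the fingers low on its side, nudge it along the platform past the sprung roller until it sits fully home against both stop pins with the roller holding it there; leave the other things on the bench where they are.

Things in the scene. Friction and masses are not known exactly. Their poses are not given: they have to be found in the camera images.
- measure_grip (a point): Middle of the bail's grip sleeve: black, level, 14 mm thick, 52 mm long along this frame's y, 108 mm above the measure's underside and 44 mm above its rim, on its axis; z up. The bail is rigid and stands in the y-z plane like a bucket handle, 101 mm over its uprights, which are fixed to the sides just below the rim. Fingers can take the sleeve from above, closing along x.
- measure_center (a point): Centre of the measure, on its axis, 32 mm above its underside, axes as measure_grip. The measure is a plain steel cylindrical cup, 84 mm outer diameter, 64 mm high without the bail, wall 3 mm, solid bottom 28 mm thick, 0.3 to 0.6 kg. It starts upright on the balance's pan.
- measure_base (a point): Centre of the measure's underside, axes as measure_grip.
- measure: The measure as a whole; its origin is the centre of its underside. Pushed at its side no higher than 35 mm above the platform it slides and does not tip. Set with the bail along the nest's y, it leaves the space over its front rim free for the pushing hand; with the bail along the nest's x, an upright would stand in the hand's way.
- pan (a point): Centre of the top face of the balance's round steel pan (120 mm across, 62 mm above the bench). The balance is white, 200 x 150 mm, with display and keys on its front; it does not move. It stands left or right of the jolting table.
- nest (a point): Where the centre of the measure's underside belongs, on the platform's top face, 50 mm above the bench. x points from the platform's open front to its back, y to the left, z up. Three uprights 16 mm across stand round it with centres 50 mm away: fixed pins at (x, y) = (50, 0) and (-23, -45) mm, the sprung roller at (-23, +45) mm.
- jolting_table: Low grey and green machine with a steel platform 170 (x) x 150 (y) mm, top 50 mm above the bench; fixed. Origin on the bench under the platform's centre, axes as the nest, which lies 19 mm towards +x. In front of the nest the platform is open: it runs from 104 mm before the nest's centre to 66 mm behind it.
- far_pin: Fixed upright steel stop pin behind the nest, 16 mm across, 34 mm high; origin at its foot on the platform.
- side_pin: Upright stop pin on the right of the nest: a fixed stud with a free-turning steel sleeve, 16 mm across, 34 mm high; origin at its foot on the platform. On its way in along x the measure rounds this pin, moving up to 6 mm to the left of the nest's centre line and back.
- roller_arm: Sprung arm with the free-turning black roller (16 mm across, 25 mm high); origin at its pivot's foot, front left. It leaves 12 mm too little room: pushed in along x, the measure touches it and the right pin from 47 mm short of home, needs 8 to 18 N to pass, and from 22 mm short is helped on by it. It presses 6 to 9 N on the seated measure, 0.3 N more per mm; alone it rests 2 mm inside that place.
- tin: Bystander: round aluminium sample tin with lid, 64 mm across, 40 mm high; origin at the centre of its underside. Leave alone.
- prism: Bystander: grey mortar block, 40 x 65 mm, 40 mm high; origin at the centre of its underside. Leave alone.
- hook_weight: Bystander: small turned metal weight with knob, 27 mm across, 43 mm high; origin at the centre of its underside. Leave alone.
- bottle: Bystander: dark reagent bottle, 41 mm across, 68 mm high; origin at the centre of its underside. Leave alone.
- pestle: Bystander: white porcelain pestle, 122 mm long, lying flat; origin at the centre of its underside. Leave alone.
Mind the look-alikes: they are no part of the job. What is shaped like the jolting_table but red is not meant.

How it is judged:
By the outcome, as a careful person would: the job done as asked, in the order asked, and still so for the second after the job is handed in, with the robot touching nothing.
It also fails if it takes over 51 s, if anything falls off the work surface, if the arm or the gripper's body presses on something with over 40 N, if the wrist force passes 120 N, or if a joint passes its speed limit or range.

## Working session

There is one attempt and no reset: what is moved stays moved. The work goes in short steps, Python scripts to look and compute and a tool call to move; the robot and the scene stay as the last step left them, time stands still between calls to the robot, and variables do not carry over. Pictures are saved under pics/ and viewed, at most 10 in all, crops included, and the job is handed in when it is done.

Besides the shell and the picture viewer there is one more tool, called after ">>>" in YAML: its name, and indented under it one key for each argument. move_arm: Moves the arm, as the interface text tells. Shifts and turns lie within -1 to 1; 1 stands for 20 cm of shift or pi rad of turn. Its arguments: {"type":"object","properties":{"deltas":{"type":"string"}},"required":["deltas"]}

```bash
mkdir -p pics; ls
cat > h.py <<'E'
import numpy as np, cv2, sys
from plant import bot, snapshot
def world(s):
    R=cv2.Rodrigues(np.array(s["rvec"],float))[0]; t=np.array(s["tvec"],float).ravel()
    K=np.array(s["mtx"]); v,u=np.mgrid[:400,:640]; z=s["range_z"]
    P=np.stack([(u-K[0,2])/K[0,0]*z,(v-K[1,2])/K[1,1]*z,z],-1)
    W=(P-t)@R; W[z==0]=np.nan
    return W
E
python3 - <<'E'
from h import *
print(bot.observe())
a=[]
for n in("scene","side"):
    s=snapshot(n); np.savez(n+".npz",**s); cv2.imwrite(f"pics/{n}0.png",s["pixels"][:,:,::-1])
    print(n,s["mtx"],s["rvec"],s["tvec"])
E
```

```text
pics
{'time': 0.0, 'qpos': array([-1.78515774e-01,  5.28463729e-01,  1.43391679e+00, -2.19284816e-05,
        1.18142974e+00, -1.78521055e-01]), 'joint_vel': array([-8.62154064e-04,  8.58631628e-04, -1.39752147e-05, -4.64717796e-04,
        2.86966976e-04,  5.48948788e-04]), 'effort': array([ 2.50220628e-04, -4.42344439e+01, -1.78024775e+01, -2.06930472e-04,
        8.36740597e-03,  2.24214921e-05]), 'position': array([6.24266309e+02, 1.45873352e-01, 2.30330533e+02]), 'tool_rot': array([-9.05024968e-04,  7.07101528e-01,  7.07111165e-01, -6.40687823e-04]), 'wrist_force': array([ 0.26375282, -0.69093536,  0.34099797]), 'wrist_torque': array([-0.03987702,  0.00692653,  0.00700685]), 'gripper_force': 0.0, 'gripper_width': 1.000402746379662}
scene [[361.09286559   0.         322.38287677]
 [  0.         361.09286559 200.95365887]
 [  0.           0.           1.        ]] [ 0.69890944 -2.47213823  1.31401186] [ 636.59657235  124.31488442 1182.39866923]
side [[449.21946758   0.         315.43853563]
 [  0.         449.21946758 211.40642616]
 [  0.           0.           1.        ]] [ 2.14069372 -0.66197028  0.31641296] [-280.18072828  448.56484398  960.68947944]
```

View pics/scene0.png

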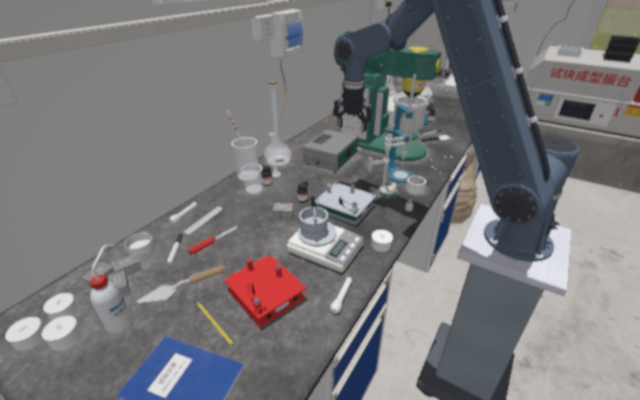

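View pics/side0.png

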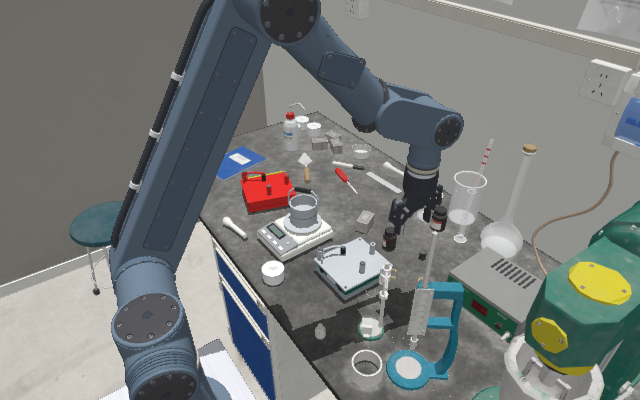

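The side view shows the white balance with the measure at about (302,208). The jolting table is at (353,265), the red decoy at (268,190), the tin at (273,273) and the bottle at (390,238). Next I measure from the depth image.

Run:
```python
from h import *
for n in("side","scene"):
    s=dict(np.load(n+".npz")); W=world(s); p=s["pixels"]
    print(n,"table z", [np.round(W[v,u]) .tolist() for u,v in ([(215,262),(330,340),(355,262),(350,265),(302,208)] if n=="side" else [(330,270),(340,200),(345,205),(315,225)])])
    # platform plane z ~50, restricted region
    for nm,lo,hi in(("plat",45,55),("pan",58,66),("rim",120,130),("grip",160,182)):
        m=(W[...,2]>lo)&(W[...,2]<hi)&(W[...,0]>350)&(W[...,0]<750)&(abs(W[...,1])<400)
        k,l,st,c=cv2.connectedComponentsWithStats(m.astype(np.uint8))
        for i in range(1,k):
            if st[i,4]>40:
                q=W[l==i]; r=cv2.minAreaRect(q[:,:2].astype(np.float32)); print(nm,st[i,4],c[i].round(),q.mean(0).round(1),np.round(r[0],1),np.round(r[1],1),round(r[2],1),p[l==i].mean(0).round())
s=dict(np.load("side.npz"));c=cv2.resize(s["pixels"][165:305,230:420],None,fx=4,fy=4,interpolation=cv2.INTER_CUBIC)
cv2.imwrite("pics/sidecrop.png",c[:,:,::-1])
```

```text
side table z [[513.0, 1276.0, -816.0], [379.0, -6.0, -2.0], [567.0, 137.0, 52.0], [548.0, 136.0, 51.0], [554.0, 392.0, 91.0]]
plat 561 [298. 234.] [501.8 335.1  48.5] [521.4 350.6] [166.  103.6] 2.3 [190. 192. 188.]
plat 50 [390. 237.] [722.6 165.3  50. ] [725.7 167.5] [27.3 36.5] 48.6 [55. 52. 51.]
plat 2004 [352. 264.] [556.8 138.9  49.9] [563.8 142.2] [172.9 152.1] 0.2 [204. 210. 215.]
plat 194 [492. 319.] [ 719.9 -210.8   50.1] [ 710.4 -202.5] [ 30.9 157.4] 4.4 [55. 68. 59.]
pan 315 [303. 226.] [527.9 345.6  61.9] [535.6 351.6] [ 80.3 118.6] 76.7 [187. 193. 197.]
pan 136 [490. 313.] [ 721.1 -202.1   61.9] [ 716.9 -196. ] [ 15.  149.3] 2.7 [37. 56. 44.]
rim 97 [306. 206.] [546.7 358.5 124.5] [549.3 365. ] [66.4 88.6] 89.3 [160. 166. 170.]
grip 97 [304. 190.] [549.3 371.2 171.8] [550.3 371.1] [18.3 75.1] 44.6 [73. 73. 74.]
grip 231 [430. 329.] [ 487.5 -206.7  173.3] [ 492.5 -210.5] [  9.1 104. ] 56.5 [ 97. 120. 125.]
grip 59 [522. 365.] [ 573.5 -366.9  172.8] [ 571.4 -366.8] [ 4.5 23.7] 74.4 [150. 148. 147.]
grip 72 [504. 391.] [ 498.  -382.1  172.3] [ 505.  -376.4] [57.5  7.6] 44.8 [120. 119. 117.]
scene table z [[448.0, 444.0, 1.0], [558.0, 191.0, 66.0], [541.0, 186.0, 49.0], [516.0, 417.0, 124.0]]
plat 992 [345. 198.] [560.5 150.   50.1] [563.3 145.4] [156.6 173.1] 89.6 [182. 187. 194.]
plat 334 [340. 239.] [467.3 352.7  48.4] [473.2 350.7] [ 66.9 112.5] 11.6 [157. 161. 161.]
pan 47 [343. 155.] [ 721.7 -125.2   61.8] [ 718.5 -159.4] [206.9  34.2] 83.6 [50. 65. 59.]
pan 165 [329. 233.] [500.3 360.1  62. ] [502.1 355. ] [38.4 91.1] 14.2 [179. 183. 190.]
rim 51 [323. 214.] [524.5 359.6 124.6] [524.8 360.4] [28.7 78.7] 40.9 [147. 153. 160.]
grip 42 [377. 113.] [ 688.4 -383.8  172.1] [ 688.5 -383.2] [41.8 24.4] 8.4 [84. 93. 92.]
grip 52 [313. 202.] [544.4 382.  174.9] [547.6 377.7] [13.4 55.5] 38.0 [67. 67. 70.]
```

View pics/sidecrop.png

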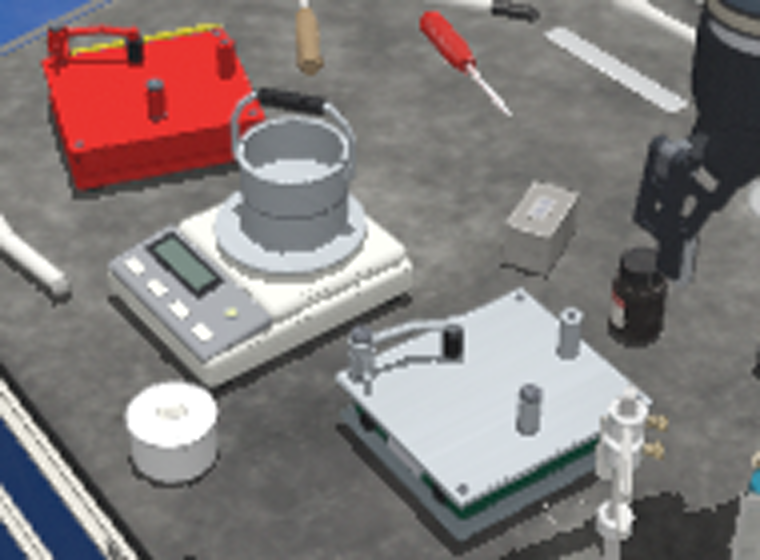

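The crop shows the green/grey table with the far pin at top right, the side pin in front of it, and the black roller on its arm at the left. The bail runs diagonally. I refine these points next.

Run:
```python
from h import *
for n in("side","scene"):
    s=dict(np.load(n+".npz")); W=world(s); p=s["pixels"].astype(int)
    def show(nm,m):
        q=W[m]; 
        if len(q)<4: return print(n,nm,len(q))
        d=q[:,:2]-q[:,:2].mean(0); U,S,V=np.linalg.svd(d,full_matrices=False); t=d@V[0]
        print(n,nm,len(q),"mean",q.mean(0).round(1),"mid",(q.min(0)/2+q.max(0)/2).round(1),"min",q.min(0).round(),"max",q.max(0).round(),"ang",np.degrees(np.arctan2(V[0,1],V[0,0])).round(1),"len",round(np.ptp(t),1))
    def box(x,y,r,lo,hi): return (np.hypot(W[...,0]-x,W[...,1]-y)<r)&(W[...,2]>lo)&(W[...,2]<hi)
    b=box(545,370,45,155,185)
    show("sleeve",b&(p.max(-1)<75)); show("bail",b)
    show("wall",box(545,370,70,75,115))
    q=W[box(545,370,70,66,126)]; 
    # circle fit to outer wall: fit radius fixed 42
    from scipy.optimize import least_squares
    nd=W[box(545,370,70,68,88)]
    f=least_squares(lambda c:np.hypot(nd[:,0]-c[0],nd[:,1]-c[1])-42,[545,370],loss="soft_l1"); print("circ",f.x.round(1),np.abs(f.fun).mean().round(2),len(nd))
    for nm,(x,y) in dict(far=(632,143),side=(559,98),roll=(559,188)).items(): 
        show(nm+"top",box(x,y,22,80 if nm!="roll" else 66,90)); q=W[box(x,y,22,56,90)]
        if len(q)>8: g=least_squares(lambda c:np.hypot(q[:,0]-c[0],q[:,1]-c[1])-8,[x,y],loss="soft_l1"); print("   cyl",g.x.round(1),np.abs(g.fun).mean().round(1))
    m=box(563,142,130,47,53); q=W[m][:,:2]; print("plat pct",np.percentile(q,[.5,2,98,99.5],axis=0).round(1).tolist())
    m=box(535,260,170,8,130)&~box(563,142,118,0,200); 
W=world(dict(np.load("side.npz")))
m=((W[...,2]>8)&(W[...,2]<300)&(W[...,0]>380)&(W[...,0]<760)&(abs(W[...,1]-200)<270)).astype(np.uint8)
k,l,st,c=cv2.connectedComponentsWithStats(m)
for i in range(1,k):
    if st[i,4]>25: q=W[l==i]; print(c[i].round(),q.min(0).round(),q.max(0).round())
```

```text
side sleeve 73 mean [546.4 373.8 173.1] mid [546.5 373.8 172.7] min [530. 351. 166.] max [562. 397. 180.] ang -52.9 len 50.8
side bail 107 mean [548.4 372.6 170.9] mid [548.8 373.1 167.8] min [523. 338. 156.] max [575. 409. 180.] ang -51.4 len 87.1
side wall 499 mean [546.5 373.3  96.4] mid [547.9 376.3  95. ] min [505. 331.  75.] max [590. 421. 115.] ang -121.0 len 93.2
circ [549.  377.5] 2.15 140
side fartop 20 mean [631.7 141.9  83.8] mid [631.4 142.9  83.9] min [624. 137.  80.] max [639. 149.  88.] ang 173.4 len 15.3
   cyl [633.3 143.9] 1.9
side sidetop 24 mean [558.6  97.3  83.3] mid [558.1  97.5  83.6] min [551.  91.  80.] max [566. 104.  87.] ang -138.1 len 15.3
   cyl [560.3  99.2] 1.5
side rolltop 51 mean [553.9 186.8  78.5] mid [552.6 188.2  76.5] min [539. 178.  66.] max [567. 199.  87.] ang 142.5 len 29.0
   cyl [556.9 188.9] 3.1
plat pct [[478.5, 67.6], [480.8, 69.9], [643.9, 213.3], [647.3, 216.3]]
scene sleeve 34 mean [546.3 381.6 175.7] mid [546.1 377.8 174.9] min [530. 358. 171.] max [562. 398. 179.] ang 128.1 len 45.7
scene bail 63 mean [541.2 385.9 173.9] mid [543
[... 377 characters left out ...]
1.5
scene sidetop 10 mean [557.3 100.9  84.2] mid [557.4 101.5  84.4] min [552.  94.  82.] max [563. 109.  87.] ang 99.5 len 15.1
   cyl [559.7  99. ] 1.8
scene rolltop 24 mean [554.6 191.4  77.2] mid [552.2 192.1  75.6] min [540. 186.  66.] max [564. 198.  85.] ang 161.3 len 24.8
   cyl [556.2 185.2] 2.5
plat pct [[477.4, 70.4], [479.5, 73.5], [642.0, 219.5], [645.6, 220.9]]
[296. 227.] [409. 289.   9.] [608. 439. 180.]
[430. 211.] [660. -13. 245.] [700.  12. 300.]
[364. 221.] [694. 260.   8.] [760. 324.  44.]
[393. 233.] [549. -14.   8.] [748. 190. 300.]
[356. 276.] [442. -70.   8.] [650. 219. 238.]
[280. 267.] [380. 231.   9.] [399. 287.  44.]
[452. 272.] [713. -70.  58.] [759. -62.  97.]
```

>>> move_arm:
  deltas: "0.2 -0.05 0 0 0 0 0;0.45 -0.1 0 0 0 0 0;0.7 -0.15 0 0 0 0 0;0.94 -0.195 0 0 0 0 0;0.94 -0.195 0 0 0 0 0"

```text
time: 0.72
position: [584.4, 191.3, 230.8]
tool_rot: [-0.001, 0.705, 0.709, -0.0]
wrist_force: [-0.0, -0.6, 0.4]
gripper_width: 1.003
gripper_force: 0.0
```

>>> move_arm:
  deltas: "0.2 -0.05 0 0 0 -0.05 0;0.45 -0.1 0 0 0 -0.1 0;0.7 -0.15 0 0 0 -0.15 0;0.94 -0.195 0 0 0 -0.21 0;0.94 -0.195 0 0 0 -0.21 0;0.94 -0.195 0 0 0 -0.21 0"

```text
time: 1.48
position: [547.2, 374.8, 230.8]
tool_rot: [0.0, 0.441, 0.898, -0.001]
wrist_force: [0.2, -1.2, -0.1]
gripper_width: 0.999
gripper_force: 0.0
```

Run:
```python
from h import *
o=bot.observe(); print(o["time"],o["position"],o["tool_rot"],o["qpos"])
s=snapshot("wrist"); np.savez("w1.npz",pos=o["position"],rot=o["tool_rot"],**s); cv2.imwrite("pics/w1.png",s["pixels"][:,:,::-1]); print(s["hand_eye"].round(3),s["mtx"])
```

```text
1.475 [547.23241236 374.84319008 230.79112847] [ 2.10194109e-05  4.40506122e-01  8.97749297e-01 -7.46047557e-04] [ 4.32880017e-01  5.81554183e-01  1.32879729e+00 -1.03139541e-03
  1.23237343e+00 -2.25248337e-01]
[[   0.      -0.955   -0.296   75.696]
 [   1.       0.      -0.       0.574]
 [   0.      -0.296    0.955 -142.209]
 [   0.       0.       0.       1.   ]] [[309.70691629   0.         321.76141115]
 [  0.         309.70691629 198.6421477 ]
 [  0.           0.           1.        ]]
```

View pics/w1.png

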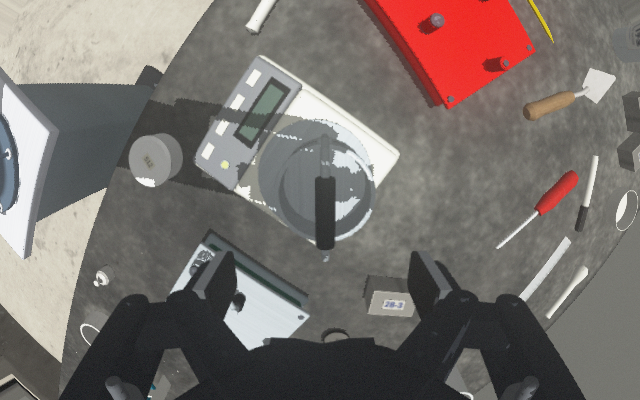

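The wrist view shows the bail sleeve upright in the image at about (325,212), well aligned and roughly centred between the fingers. I cast its centre to a point.

```bash
cat >> h.py <<'E'
from scipy.spatial.transform import Rotation as Ro
def wray(s,pos,rot,u,v,zp):
    K=s["mtx"]; d=np.array([(u-K[0,2])/K[0,0],(v-K[1,2])/K[1,1]]); r=np.hypot(*d)
    ray=np.array([*(d/r*np.sin(r)),np.cos(r)]); T=s["hand_eye"]
    R=Ro.from_quat(np.roll(rot,-1)).as_matrix(); o=R@T[:3,3]+pos; w=R@T[:3,:3]@ray
    return o+w*(zp-o[2])/w[2]
E
python3 - <<'E'
from h import *
s=dict(np.load("w1.npz")); p=s["pixels"].astype(int)
m=(p.max(-1)<70); m[:165]=0; m[262:]=0; m[:,:305]=0; m[:,345:]=0
k,l,st,c=cv2.connectedComponentsWithStats(m.astype(np.uint8)); i=1+st[1:,4].argmax(); print(st[i],c[i])
x,y,w,h,_=st[i]
P=[wray(s,s["pos"],s["rot"],x+w/2,vv,172) for vv in (y,y+h/2,y+h)]; print(np.round(P,1))
R=Ro.from_quat(np.roll(s["rot"],-1)).as_matrix(); mid=(P[0]+P[2])/2; print(mid,"tool shift",R.T@(mid-s["pos"]))
E
```

```text
[ 315  177   20   73 1323] [324.56613757 213.04837491]
[[531.8 399.  172. ]
 [547.7 378.7 172. ]
 [565.  356.5 172. ]]
[548.43110664 377.75999791 172.        ] tool shift [ 1.61435463  2.81056154 58.78635918]
```

>>> move_arm:
  deltas: "0.008 0.014 0.1 0 0 0 0;0.008 0.014 0.22 0 0 0 0;0.008 0.014 0.32 0 0 0 0;0.008 0.014 0.38 0 0 0 0;0.008 0.014 0.4 0 0 0 0;0.008 0.014 0.4 0 0 0 100;0.008 0.014 0.4 0 0 0 255;0.008 0.014 0.4 0 0 0 255;0.008 0.014 0.4 0 0 0 255;0.008 0.014 0.4 0 0 0 255;0.008 0.014 0.4 0 0 0 255;0.008 0.014 0.4 0 0 0 255"

```text
time: 3.02
position: [547.9, 378.8, 151.8]
tool_rot: [-0.0, 0.44, 0.898, -0.0]
wrist_force: [-2.3, -1.6, 5.2]
gripper_width: 0.143
gripper_force: 58.5
```

>>> move_arm:
  deltas: "0 0 -0.01 0 0 0 255;0 0 -0.04 0 0 0 255;0 0 -0.1 0 0 0 255;0 0 -0.18 0 0 0 255;0 0 -0.26 0 0 0 255;0 0 -0.33 0 0 0 255;0 0 -0.37 0 0 0 255;0 0 -0.375 0 0 0 255;0 0 -0.375 0 0 0 255"

```text
time: 4.15
position: [547.8, 378.8, 225.8]
tool_rot: [-0.0, 0.44, 0.898, -0.0]
wrist_force: [0.2, 0.1, -6.0]
gripper_width: 0.141
gripper_force: 58.6
```

>>> move_arm:
  deltas: "0 0 0 0 0 0.02 255;0 0 0 0 0 0.05 255;0 0 0 0 0 0.09 255;0 0 0 0 0 0.13 255;0 0 0 0 0 0.17 255;0 0 0 0 0 0.2 255;0 0 0 0 0 0.21 255;0 0 0 0 0 0.21 255"

```text
time: 5.15
position: [548.0, 378.9, 225.7]
tool_rot: [-0.0, 0.707, 0.707, -0.001]
wrist_force: [-0.7, -0.2, -5.3]
gripper_width: 0.141
gripper_force: 58.7
```

>>> move_arm:
  deltas: "-0.03 0 0 0 0 0 255;-0.1 -0.01 0 0 0 0 255;-0.2 -0.02 0 0 0 0 255;-0.32 -0.03 0 0 0 0 255;-0.44 -0.045 0 0 0 0 255;-0.56 -0.06 0 0 0 0 255;-0.68 -0.07 0 0 0 0 255;-0.8 -0.08 0 0 0 0 255;-0.9 -0.1 0 0 0 0 255;-0.97 -0.11 0 0 0 0 255;-1 -0.115 0 0 0 0 255;-1 -0.115 0 0 0 0 255"

```text
time: 6.65
position: [525.3, 178.9, 226.4]
tool_rot: [-0.0, 0.707, 0.707, 0.0]
wrist_force: [0.5, 0.6, -5.8]
gripper_width: 0.142
gripper_force: 58.5
```

>>> move_arm:
  deltas: "-0.03 0 0 0 0 0 255;-0.08 0 0 0 0 0 255;-0.13 0 0.03 0 0 0 255;-0.16 0 0.08 0 0 0 255;-0.175 0 0.15 0 0 0 255;-0.175 0 0.22 0 0 0 255;-0.175 0 0.28 0 0 0 255;-0.175 0 0.3 0 0 0 255;-0.175 0 0.3 0 0 0 255;-0.175 0 0.3 0 0 0 255"

```text
time: 7.9
position: [525.7, 144.2, 166.8]
tool_rot: [0.0, 0.707, 0.707, 0.0]
wrist_force: [0.5, 0.6, -4.8]
gripper_width: 0.142
gripper_force: 58.5
```

Run:
```python
from h import *
o=bot.observe(); print(o["time"],o["position"],o["tool_rot"],o["wrist_force"])
s=snapshot("side"); np.savez("s2.npz",**s); c=cv2.resize(s["pixels"][165:325,240:440],None,fx=3.5,fy=3.5,interpolation=cv2.INTER_CUBIC)
cv2.imwrite("pics/s2.png",c[:,:,::-1])
W=world(s)
for n,u,v in (("plat",0,0),):
    b=(np.hypot(W[...,0]-525,W[...,1]-143)<60)&(W[...,2]>85)&(W[...,2]<115)
    q=W[b]; print(len(q),q.min(0),q.max(0))
    from scipy.optimize import least_squares
    f=least_squares(lambda c:np.hypot(q[:,0]-c[0],q[:,1]-c[1])-42,[525,143],loss="soft_l1"); print(f.x,np.abs(f.fun).mean())
    b=(np.hypot(W[...,0]-525,W[...,1]-143)<60)&(W[...,2]>57); print("lowest",np.percentile(W[b][:,2],[0,1,3]))
```

```text
7.9 [525.70021117 144.16339764 166.76554662] [4.24970630e-04 7.07042511e-01 7.07170755e-01 4.80793568e-04] [ 0.47770019  0.59288281 -4.79172222]
461 [482.54310683  95.59415888  85.12382617] [566.11765494 184.52055862 114.86595354]
[524.67952196 141.58695307] 6.569649825869072
lowest [57.49197882 79.23059816 86.72803163]
```

View pics/s2.png

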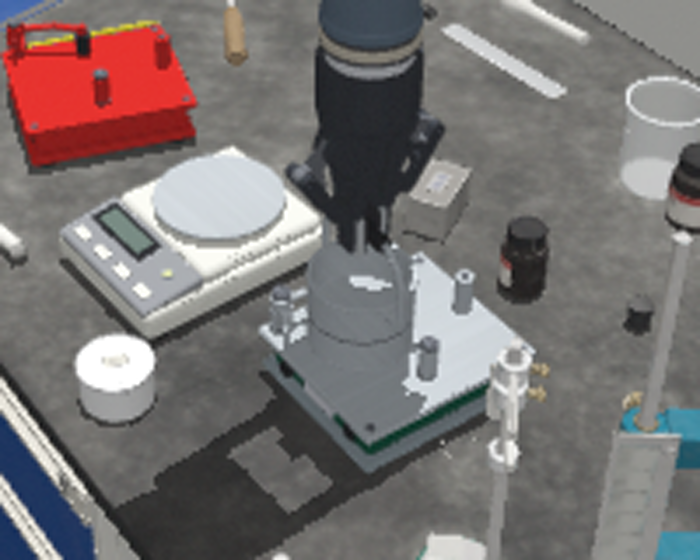

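The picture shows the measure upright and just above the open front of the platform, with the pins and roller clear. I lower it slowly.

>>> move_arm:
  deltas: "0 0 0.03 0 0 0 255;0 0 0.06 0 0 0 255;0 0 0.09 0 0 0 255;0 0 0.105 0 0 0 255;0 0 0.115 0 0 0 255;0 0 0.12 0 0 0 255;0 0 0.125 0 0 0 255;0 0 0.125 0 0 0 255"

```text
time: 8.95
position: [525.2, 144.0, 141.4]
tool_rot: [0.0, 0.707, 0.707, 0.0]
wrist_force: [-0.8, -0.4, -5.8]
gripper_width: 0.143
gripper_force: 58.6
```

>>> move_arm:
  deltas: "0 0 0.003 0 0 0 255;0 0 0.006 0 0 0 255;0 0 0.006 0 0 0 255"

```text
time: 9.32
position: [525.2, 144.0, 140.1]
tool_rot: [0.0, 0.707, 0.707, 0.0]
wrist_force: [0.8, 0.1, -5.2]
gripper_width: 0.139
gripper_force: 58.6
```

>>> move_arm:
  deltas: "0 0 0.003 0 0 0 255;0 0 0.005 0 0 0 255;0 0 0.005 0 0 0 255"

```text
time: 9.7
position: [525.1, 144.1, 139.9]
tool_rot: [0.0, 0.707, 0.707, 0.0]
wrist_force: [-3.3, -1.0, 4.6]
gripper_width: 0.139
gripper_force: 59.7
```

>>> move_arm:
  deltas: "0 0 0 0 0 0 200;0 0 0 0 0 0 120;0 0 0 0 0 0 0;0 0 0 0 0 0 0;0 0 0 0 0 0 0;0 0 0 0 0 0 0;0 0 -0.1 0 0 0 0;0 0 -0.25 0 0 0 0;0 0 -0.4 0 0 0 0;0 0 -0.5 0 0 0 0;0 0 -0.5 0 0 0 0"

```text
time: 11.08
position: [526.3, 144.1, 240.7]
tool_rot: [0.001, 0.707, 0.707, 0.002]
wrist_force: [0.5, 0.5, -0.7]
gripper_width: 1.002
gripper_force: 0.0
```

Run:
```python
from h import *
from scipy.optimize import least_squares
o=bot.observe(); print(o["time"],o["position"],o["tool_rot"],o["gripper_width"])
s=snapshot("side"); W=world(s); s2=snapshot("scene"); W2=world(s2)
for w in (W,W2):
    q=w[(np.hypot(w[...,0]-525,w[...,1]-143)<60)&(w[...,2]>98)&(w[...,2]<116)]
    f=least_squares(lambda c:np.hypot(q[:,0]-c[0],q[:,1]-c[1])-41,[525,143],loss="soft_l1"); print(f.x,len(q),np.abs(f.fun).mean(),q[:,2].max(),q.min(0),q.max(0))
w=snapshot("wrist"); cv2.imwrite("pics/w3.png",w["pixels"][:,:,::-1])
q=W[(W[...,2]>60)&(W[...,0]>300)&(W[...,0]<470)&(W[...,1]>-120)&(W[...,1]<260)&(W[...,2]<260)]; print("obst",len(q), q.min(0) if len(q) else 0,q.max(0) if len(q) else 0)
```

```text
11.075 [526.26021258 144.12256171 240.65174061] [0.00133855 0.70708959 0.70712103 0.00153878] 1.0017308806743368
[524.1748145  141.72542207] 314 1.72549230619601 115.94432026196075 [480.83886902  92.14823167  98.02015526] [566.8433748  191.45814183 115.94432026]
[523.34248223 144.65692834] 213 1.985002549208346 115.45124129933109 [479.3998966   96.15684195  98.02318929] [564.98029206 194.63208295 115.4512413 ]
obst 60 [ 451.97356597 -103.83233064  188.80314118] [469.90259421 -80.11217962 225.8249014 ]
```

View pics/w3.png

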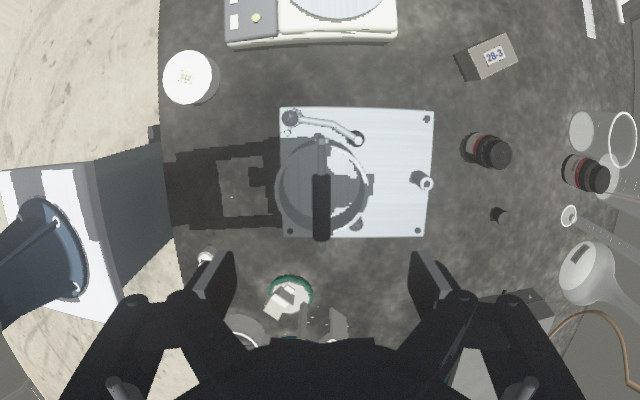

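The wrist view shows the measure standing upright on the open front of the platform at about (322,190), with the bail along the nest's y. Roller and pins are clear ahead of it. Next I retreat, shut and tilt the fingers, then descend in front of it.

>>> move_arm:
  deltas: "0 -0.1 0 -0.01 0 0 100;0 -0.2 0 -0.03 0 0 200;0 -0.3 0 -0.06 0 0 255;0 -0.4 0 -0.09 0 0 255;0 -0.41 0.05 -0.11 0 0 255;0 -0.41 0.15 -0.11 0 0 255;0 -0.41 0.3 -0.11 0 0 255;0 -0.41 0.45 -0.11 0 0 255;0 -0.41 0.6 -0.11 0 0 255;0 -0.41 0.7 -0.11 0 0 255;0 -0.41 0.77 -0.11 0 0 255;0 -0.41 0.82 -0.11 0 0 255;0 -0.41 0.85 -0.11 0 0 255;0 -0.41 0.855 -0.11 0 0 255;0 -0.41 0.855 -0.11 0 0 255"

```text
time: 13.1
position: [444.5, 144.8, 70.1]
tool_rot: [0.119, 0.696, 0.698, 0.119]
wrist_force: [-0.8, -0.9, -0.2]
gripper_width: -0.001
gripper_force: 0.0
```

Run:
```python
from h import *
o=bot.observe(); print(o["time"],o["position"],o["tool_rot"],o["qpos"].round(2),o["wrist_force"])
s=snapshot("side"); c=cv2.resize(s["pixels"][185:325,250:430],None,fx=4,fy=4,interpolation=cv2.INTER_CUBIC)
cv2.imwrite("pics/s4.png",c[:,:,::-1])
```

```text
13.1 [444.45203867 144.84562617  70.13669683] [0.11917126 0.6961042  0.6979903  0.11851876] [ 0.1   0.61  2.19 -1.43  0.03  1.52] [-0.81478544 -0.91731166 -0.19657377]
```

View pics/s4.png

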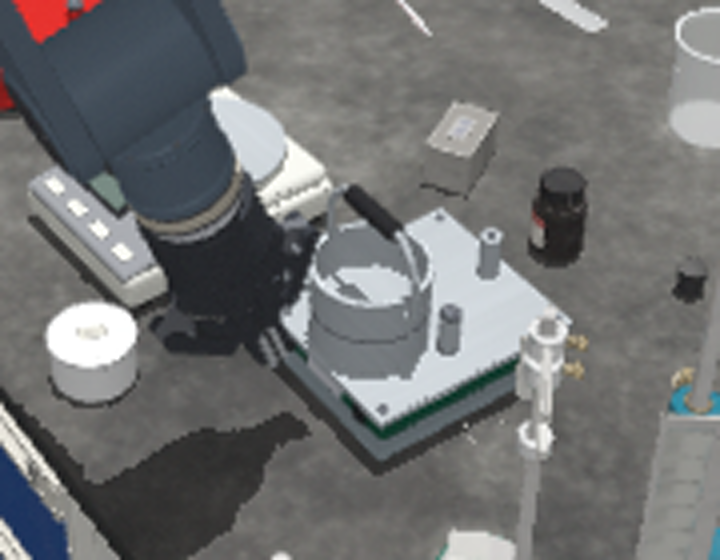

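The picture shows the shut fingers low in front of the measure, about 25 mm off it. The wrist is near singular (joint 5 ≈ 0), and the finger knuckles face the rim. I back out upward, turn the gripper a quarter so the knuckles lie along y, and come down again with less tilt.

>>> move_arm:
  deltas: "0 0.03 -0.08 0.005 0 0 255;0 0.06 -0.17 0.01 0 0 255;0 0.09 -0.25 0.02 0 0 255;0 0.13 -0.37 0.035 0 0 255;0 0.17 -0.48 0.05 0 0 255;0 0.2 -0.56 0.07 0 0 255;0 0.218 -0.61 0.09 0 0 255;0 0.218 -0.61 0.109 0 0 255;0 0.218 -0.61 0.109 0 0 255;0 0.218 -0.61 0.109 0 0 255"

```text
time: 14.4
position: [444.5, 144.7, 200.3]
tool_rot: [-0.001, 0.707, 0.708, -0.001]
wrist_force: [1.2, 0.3, -0.4]
gripper_width: 0.001
gripper_force: 0.0
```

>>> move_arm:
  deltas: "0 0 0 0 0 -0.05 255;0 0 0 0 0 -0.1 255;0 0 0 0 0 -0.15 255;0 0 0 0 0 -0.2 255;0 0 0 0 0 -0.25 255;0 0 0 0 0 -0.3 255;0 0 0 0 0 -0.35 255;0 0 0 0 0 -0.4 255;0 0 0 0 0 -0.45 255;0 0 0 0 0 -0.5 255;0 0 0 0 0 -0.5 255;0 0 0 0 0 -0.5 255"

```text
time: 15.9
position: [445.0, 144.9, 200.6]
tool_rot: [-0.001, 0.001, 1.0, -0.0]
wrist_force: [0.6, -0.4, -0.3]
gripper_width: 0.002
gripper_force: 0.0
```

Run:
```python
from h import *
o=bot.observe(); print(o["time"],o["position"],o["tool_rot"],o["qpos"].round(2))
print(Ro.from_quat(np.roll(o["tool_rot"],-1)).as_matrix().round(3))
```

```text
15.9 [445.03623086 144.88932825 200.60696348] [-1.23679972e-03  8.54327286e-04  9.99998816e-01 -3.27992382e-04] [ 0.08  0.37  1.85 -0.    0.93 -1.49]
[[-1.     0.002 -0.002]
 [ 0.002  1.    -0.001]
 [ 0.002 -0.001 -1.   ]]
```

>>> move_arm:
  deltas: "0 0 0.1 0 -0.01 0 255;0 -0.007 0.25 0 -0.025 0 255;0 -0.007 0.4 0 -0.045 0 255;0 -0.007 0.5 0 -0.045 0 255;0 -0.007 0.58 0 -0.045 0 255;-0.02 -0.007 0.62 0 -0.045 0 255;-0.05 -0.007 0.64 0 -0.045 0 255;-0.075 -0.007 0.64 0 -0.045 0 255;-0.075 -0.007 0.64 0 -0.045 0 255"

```text
time: 17.02
position: [461.6, 143.5, 73.3]
tool_rot: [0.071, 0.0, 0.997, -0.0]
wrist_force: [-0.7, -0.5, -0.0]
gripper_width: 0.002
gripper_force: 0.0
```

Run:
```python
from h import *
o=bot.observe(); print(o["time"],o["position"],o["qpos"].round(2),o["wrist_force"])
print(Ro.from_quat(np.roll(o["tool_rot"],-1)).as_matrix().round(3))
s=snapshot("side"); c=cv2.resize(s["pixels"][185:325,250:430],None,fx=4,fy=4,interpolation=cv2.INTER_CUBIC)
cv2.imwrite("pics/s5.png",c[:,:,::-1])
```

```text
17.025 [461.58604467 143.46112004  73.33354543] [ 0.08  0.59  2.01 -0.03  0.39 -1.47] [-0.65822444 -0.5431413  -0.00798826]
[[-0.99   0.001  0.141]
 [ 0.     1.    -0.   ]
 [-0.141 -0.    -0.99 ]]
```

View pics/s5.png

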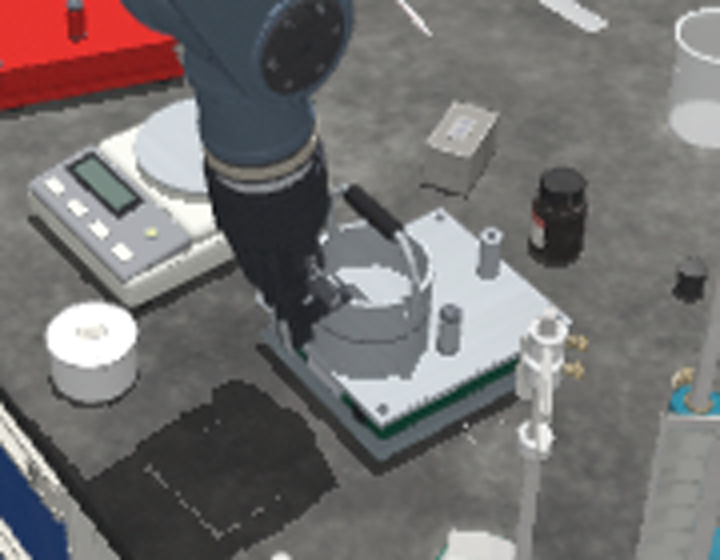

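The fingers are now just in front of the measure's low side, with the knuckles along y. I push slowly.

>>> move_arm:
  deltas: "-0.02 0 0.003 0 0 0 255;-0.04 0 0.006 0 0 0 255;-0.054 0 0.008 0 0 0 255;-0.068 0 0.01 0 0 0 255;-0.082 0 0.012 0 0 0 255;-0.096 0 0.014 0 0 0 255;-0.11 0 0.016 0 0 0 255;-0.11 0 0.016 0 0 0 255"

```text
time: 18.08
position: [482.9, 143.3, 72.5]
tool_rot: [0.07, 0.0, 0.998, -0.0]
wrist_force: [-2.4, -0.7, -1.3]
gripper_width: 0.001
gripper_force: 1.1
```

>>> move_arm:
  deltas: "-0.014 0 0.002 0 0 0 255;-0.028 0 0.004 0 0 0 255;-0.042 0 0.006 0 0 0 255;-0.056 0 0.008 0 0 0 255;-0.07 0 0.01 0 0 0 255"

```text
time: 18.7
position: [489.2, 143.6, 71.6]
tool_rot: [0.062, -0.0, 0.998, -0.001]
wrist_force: [-15.1, 2.8, 8.6]
gripper_width: -0.0
gripper_force: 7.9
```

>>> move_arm:
  deltas: "-0.014 0 0.002 0 0 0 255;-0.028 0 0.004 0 0 0 255;-0.042 0 0.006 0 0 0 255;-0.042 0 0.006 0 0 0 255"

```text
time: 19.2
position: [491.7, 144.0, 70.5]
tool_rot: [0.056, -0.0, 0.998, -0.001]
wrist_force: [-20.8, 4.7, 10.4]
gripper_width: -0.0
gripper_force: 10.4
```

```bash
cat > loc.py <<'E'
from h import *
from scipy.optimize import least_squares
o=bot.observe(); print(o["time"],o["position"].round(1),o["qpos"].round(2),o["wrist_force"].round(1))
for n in("side","scene"):
    s=snapshot(n); w=world(s); cv2.imwrite(f"pics/{n}_{o['time']:.1f}.png",s["pixels"][:,:,::-1])
    p=s["pixels"].astype(int)
    q=w[(np.hypot(w[...,0]-550,w[...,1]-143)<80)&(w[...,2]>90)&(w[...,2]<116)&(p.max(-1)>85)]
    f=least_squares(lambda c:np.hypot(q[:,0]-c[0],q[:,1]-c[1])-41,[550,143],loss="soft_l1"); print(n,f.x.round(1),len(q),q.min(0).round(),q.max(0).round())
    b=w[(np.hypot(w[...,0]-550,w[...,1]-143)<80)&(w[...,2]>145)&(w[...,2]<170)&(w[...,0]>f.x[0]-12)]; print(" bail",len(b),b.mean(0).round(1) if len(b) else 0, b[:,2].max() if len(b) else 0)
E
python3 loc.py
```

```text
19.2 [491.7 144.   70.5] [ 0.07  0.62  1.92 -0.02  0.49 -1.48] [-20.8   4.7  10.4]
side [542.9 145.2] 282 [477.  94.  90.] [588. 187. 116.]
 bail 99 [542.5 134.4 160.2] 166.95559796604462
scene [542.  147.7] 240 [476.  97.  90.] [583. 203. 116.]
 bail 56 [540.7 154.8 160.2] 165.93365715045223
```

>>> move_arm:
  deltas: "-0.015 0 0 0 0 0 255;-0.03 0 0 0 0 0 255;-0.045 0 0 0 0 0 255;-0.045 0 0 0 0 0 255"

```text
time: 19.8
position: [514.1, 143.6, 73.5]
tool_rot: [0.07, 0.0, 0.998, -0.0]
wrist_force: [-1.2, 0.9, -1.0]
gripper_width: -0.0
gripper_force: 0.5
```

```bash
python3 loc.py
```

```text
19.8 [514.1 143.6  73.5] [ 0.07  0.62  1.89 -0.02  0.49 -1.48] [-1.2  0.9 -1. ]
side [566.  147.6] 274 [499.  98.  90.] [611. 206. 116.]
 bail 95 [565.9 137.2 160.5] 167.18381977892966
scene [567.1 149.5] 261 [498. 102.  90.] [610. 203. 116.]
 bail 55 [565.2 156.9 159.8] 166.78746951271523
```

>>> move_arm:
  deltas: "-0.012 0 0.002 0 0 0 255;-0.024 0 0.003 0 0 0 255;-0.036 0 0.005 0 0 0 255;-0.048 0 0.007 0 0 0 255;-0.06 0 0.008 0 0 0 255;-0.07 0 0.01 0 0 0 255;-0.07 0 0.01 0 0 0 255"

```text
time: 20.78
position: [528.4, 143.4, 73.8]
tool_rot: [0.07, 0.0, 0.998, -0.0]
wrist_force: [-0.0, 0.3, 0.8]
gripper_width: 0.0
gripper_force: 0.0
```

```bash
python3 loc.py
```

```text
20.775 [528.4 143.4  73.8] [ 0.07  0.63  1.85 -0.02  0.51 -1.49] [-0.   0.3  0.8]
side [581.4 142.9] 301 [497.  94.  90.] [628. 205. 116.]
 bail 102 [579.1 135.5 160.5] 167.9835677193281
scene [581.1 145.4] 240 [496. 100.  90.] [624. 201. 116.]
 bail 65 [580.  150.6 159.9] 166.00004492500815
```

>>> move_arm:
  deltas: "-0.007 0 0.001 0 0 0 255;-0.014 0 0.002 0 0 0 255;-0.02 0 0.003 0 0 0 255;-0.02 0 0.003 0 0 0 255"

```text
time: 21.38
position: [529.9, 143.3, 73.3]
tool_rot: [0.067, -0.0, 0.998, -0.0]
wrist_force: [-4.9, -0.5, 2.5]
gripper_width: -0.002
gripper_force: 2.7
```

>>> move_arm:
  deltas: "-0.012 0 0.001 0 0 0 255;-0.024 0 0.003 0 0 0 255;-0.036 0 0.005 0 0 0 255;-0.036 0 0.005 0 0 0 255"

```text
time: 21.88
position: [530.3, 143.2, 72.1]
tool_rot: [0.06, -0.0, 0.998, -0.001]
wrist_force: [-14.0, -0.9, 8.9]
gripper_width: -0.0
gripper_force: 7.7
```

The measure is firmly against the stops: 9 N more force moved it only 0.4 mm. I back off and rise clear.

>>> move_arm:
  deltas: "0.03 0 -0.004 0 0 0 255;0.06 0 -0.008 0 0 0 255;0.12 0 -0.017 0 0 0 255;0.22 0 -0.03 0 0 0 255;0.32 0 -0.05 0 0 0 255;0.32 0 -0.2 0 0 0 255;0.32 0 -0.4 0 0 0 255;0.32 0 -0.6 0 0 0 255;0.32 0 -0.7 0 0 0 255;0.32 0 -0.7 0 0 0 255"

```text
time: 23.12
position: [458.0, 143.7, 205.4]
tool_rot: [0.073, 0.0, 0.997, -0.0]
wrist_force: [0.4, 0.1, -0.4]
gripper_width: 0.0
gripper_force: 0.0
```

```bash
python3 loc.py
python3 - <<'E'
import cv2,glob,os
f=max(glob.glob("pics/side_*"),key=os.path.getmtime); c=cv2.imread(f)[185:325,250:430]
cv2.imwrite("pics/fin.png",cv2.resize(c,None,fx=4,fy=4,interpolation=cv2.INTER_CUBIC))
E
```

```text
23.125 [458.  143.7 205.4] [ 0.08  0.33  1.91 -0.02  0.76 -1.48] [ 0.4  0.1 -0.4]
side [582.5 142.4] 397 [501.  94.  90.] [626. 206. 116.]
 bail 102 [579.7 137.  160.2] 167.46394877517628
scene [581.8 145.4] 269 [539.  95.  90.] [623. 196. 116.]
 bail 67 [580.4 150.  159.3] 166.50166304784332
```

View pics/fin.png

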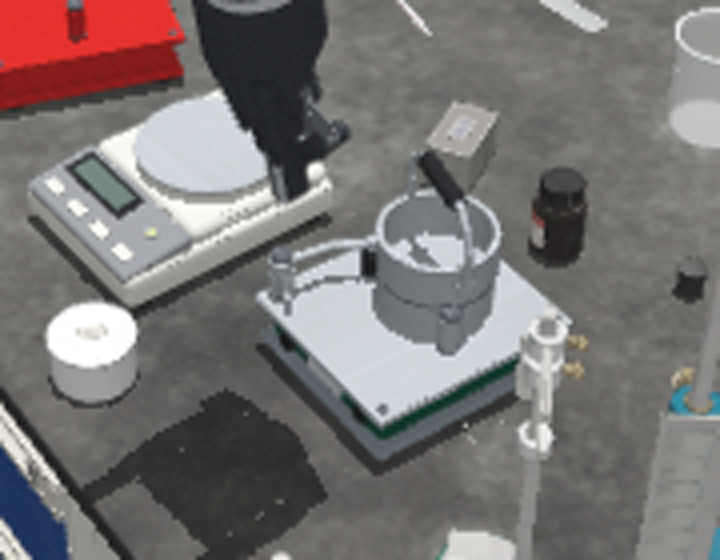

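The picture shows the measure upright in the nest at about (435,265), against the side pin at (450,328). The roller at (370,262) is pressing on it and the hand is clear. I hand in.

```bash
python3 -c "
from plant import bot
print(bot.hand_in())"
```

```text
the job is handed in; nothing more can be done
None
```

The measure is upright in the nest at about (582, 144) mm, home against both stop pins with the roller holding it and the gripper clear; I handed the job in at about 23 s of the 51 s allowed, and the hand-in gave no verdict.

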